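# Get the honey jar out from behind the bottles on the buffet tray

### The job

On the buffet tray the squat honey jar is hemmed in at the back by a glass bottle, a steel flask and a pepper mill. First clear all three onto the empty wooden board without shifting the jar, then take the jar out and stand it on the middle of the round cork mat, and only then put the bottle, the flask and the mill back on the tray, each exactly where it stood before. Keep everything upright, and leave the salt shaker and the butter pot on the tray where they are.

Things in the scene. Friction and masses are not known exactly. Their poses are not given: they have to be found in the camera images.
- tray: Fixed light wood tray, 200 (x) by 290 (y) mm, floor 8 mm thick, rims 18 mm high, back wall (+x edge) 60 mm high. Origin: centre of underside; -x is its front, towards the robot within 0.3 rad. Dark rings 74 mm wide on its floor mark where the jar (x 30, y 0 mm) and its three neighbours (30,80), (30,-80), (-50,0) start; which neighbour is on which ring varies.
- board: Fixed, empty, flat board of brown wood, 280 (x) by 130 (y) by 12 mm thick, on the table left or right of the tray, its length pointing away from the robot within 0.15 rad. Origin: centre of underside. The side area where bottle, flask and mill wait; 80 mm between their centres is enough.
- mat: Fixed round cork mat, 100 mm diameter, 6 mm thick, on the table on the other side of the tray from the board. Origin: centre of its underside. The jar's goal.
- jar: Squat round honey jar, amber glass, paper label, brass lid; 62 mm diameter, 78 mm high, about 0.3 kg. Origin: centre of underside, z up. At the start at the back of the tray, with only 16 to 19 mm to its three taller neighbours; grip it round its body (20 to 64 mm above its underside) once they are gone.
- bottle: Round green glass bottle, paper label, brass cap; 62 mm diameter, 176 mm high, about 0.45 kg. Neck 28 mm in diameter from 127 to 166 mm above its underside (grip it there, about 150 mm up), cap 29 mm above that. Origin: centre of underside, z up. Starts on one of the tray's three outer rings.
- flask: Round steel vacuum flask, 66 mm diameter, with a black cylindrical cup-cap 52 mm in diameter from 128 to 175 mm (its top) above its underside (grip the cap, about 153 mm up), about 0.45 kg. Origin: centre of its underside, z up. Starts on one of the tray's three outer rings.
- mill: Turned pepper mill of dark wood, foot 60 mm diameter, narrow waist, cylindrical head 42 mm in diameter from 124 to 160 mm above its underside (grip the head, about 143 mm up), small steel knob up to 172 mm, about 0.25 kg. Origin: centre of its underside, z up. Starts on one of the tray's three outer rings.
- shaker: Small white ceramic salt shaker with steel top, 38 mm diameter, 61 mm high, loose at the tray's front corner (tray x=-60, y=+105 mm). Origin: centre of its underside. To be left alone.
- butter_pot: Small blue ceramic pot full of butter, 52 mm diameter, 29 mm high, loose at the tray's other front corner (tray x=-60, y=-105 mm). Origin: centre of its underside. To be left alone.

How it is judged (in metres and radians):
On the way, in this order (a step that is already met when the one before it is completed fails the run):
1. bottle, flask and mill all stand upright on the board, and the jar has not been shifted (x of bottle in the frame of board between -0.14 and 0.14 m and y of bottle in the frame of board between -0.065 and 0.065 m and z of bottle in the frame of board between 0.008 and 0.016 m and angle between each of bottle, flask, mill's own z axis and vertical below 0.1 rad and x of flask in the frame of board between -0.14 and 0.14 m and y of flask in the frame of board between -0.065 and 0.065 m and z of flask in the frame of board between 0.008 and 0.016 m and x of mill in the frame of board between -0.14 and 0.14 m and y of mill in the frame of board between -0.065 and 0.065 m and z of mill in the frame of board between 0.008 and 0.016 m and linear speed of each of bottle, flask, mill below 0.02 m/s and distance of jar from where it was at the start of the episode below 0.02 m), for 0.2 s.
2. the jar stands on the middle of the cork mat while the other three still wait on the board (z of jar in the frame of mat between 0.002 and 0.01 m and horizontal distance between jar and mat below 0.015 m and angle between each of jar, bottle, flask, mill's own z axis and vertical below 0.1 rad and linear speed of jar below 0.02 m/s and x of bottle in the frame of board between -0.14 and 0.14 m and y of bottle in the frame of board between -0.065 and 0.065 m and z of bottle in the frame of board between 0.008 and 0.016 m and x of flask in the frame of board between -0.14 and 0.14 m and y of flask in the frame of board between -0.065 and 0.065 m and z of flask in the frame of board between 0.008 and 0.016 m and x of mill in the frame of board between -0.14 and 0.14 m and y of mill in the frame of board between -0.065 and 0.065 m and z of mill in the frame of board between 0.008 and 0.016 m and contact force between the fingers and jar below 0.5 N), for 0.2 s.
At the end, for the whole second after the job is handed in: The jar stands upright on the cork mat within 15 mm of its centre; bottle, flask and mill each stand upright on the tray within 15 mm of where they themselves stood at the start; all at rest and released (z of jar in the frame of mat between 0.002 and 0.01 m and horizontal distance between jar and mat below 0.015 m and angle between each of jar, bottle, flask, mill's own z axis and vertical below 0.1 rad and linear speed of each of jar, bottle, flask, mill below 0.02 m/s and distance of each of bottle, flask, mill from where it was at the start of the episode below 0.015 m); the robot touches nothing.
It fails at once if the jar, bottle, flask or mill is tipped by more than 0.5 rad (angle between any of bottle, flask, mill, jar's own z axis and vertical above 0.5 rad).
It fails at once if the salt shaker or the butter pot is moved by more than 25 mm or tipped over (distance of any of shaker, butter_pot from where it was at the start of the episode above 0.025 m or angle between any of shaker, butter_pot's own z axis and vertical above 0.5 rad).
It also fails if it takes over 141 s, if anything falls off the work surface, if the arm or the gripper's body presses on something with over 40 N, if the wrist force passes 120 N, or if a joint passes its speed limit or range.

### The arm

A 6-joint arm with a two-finger parallel gripper is mounted at the origin on the work surface. World frame = base frame: x ahead of the robot, y to its left, z up, the work surface at z = 0. Lengths are in mm, angles in degrees, forces in N, time in s.
With the tool pointing down it reaches from about 375 to 825 mm from the base axis. Payload 5.5 kg.
Tool frame: the origin (TCP) lies midway between the tips of the shut fingers; the grasp point (between the pads) lies 19 mm behind it (robot.grip_depth is the z of the grasp point in the tool frame, in mm); z points along the fingers, y is the line along which they close (so a half turn about z gives the same grasp; the last joint's range is limited). The gripper opens to 85 mm and grips with 20 to 120 N. Pads are 22 mm wide; open, the fingers measure 114 mm over their backs; the gripper's body (76 mm by 85 mm) begins 54 mm behind the grasp point. The pads swing forward as they close: fully open they stand 13 mm farther back than shut.
Start: joints at [71.562, 17.962, -2.699, 69.339, 0, 90], TCP at [189.761, 569.197, 231.299] pointing down, gripper open.
Joint ranges: [-152.73, 152.73], [-39.44, 99.34], [-58.76, 71.6], [-118.89, 123.64], [-81.53, 83.1], [-180, 180]. Speed limits (degrees/s): [136.94, 136.94, 172.46, 180, 180, 180].

### API

Orientations are given as a 3x3 rotation matrix whose columns are the frame's x, y, z axes.
In Python, from workcell import robot, viewer gives the robot as it stands (robot), with the cameras (viewer).
- The arm moves only by the tool shift_gripper, called after "Call:" by a JSON object that holds its "name" and its "arguments", one argument or row to a line. Schema: {"type":"object","properties":{"moves":{"type":"array","items":{"type":"object","properties":{"jaw":{"type":"number"},"x":{"type":"number"},"y":{"type":"number"},"z":{"type":"number"},"ax":{"type":"number"},"ay":{"type":"number"},"az":{"type":"number"}},"additionalProperties":false,"required":["jaw"]},"minItems":1,"maxItems":20},"clamp_n":{"type":"number"},"only":{"type":"string"},"quiet":{"type":"boolean"},"lines":{"type":"string"}},"required":["moves"],"additionalProperties":false}. moves is a list of rows, 1 to 20 of them, each an object with the fields jaw (the finger opening in mm), x, y, z (the shift in shares of 800 mm (1.0 is 800 mm)), ax, ay, az (a rotation vector in normalised numbers (1 is 4 rad)); a field left out counts as zero (the opening has to be given); each row is the pose to reach, as a shift and turn from the pose commanded when the call began, along the tool's axes at that moment; what a row does not reach only later rows make up. A row lasts 1/10 s, in which the tool goes at most 50 mm and 8.59 degrees, less where a joint would pass 70% of its speed; a pose out of reach is approached as far as the arm can. The fingers move at their own pace and stop on an object; clamp_n is the grip in N (left out, the last holds). Time passes only in rows, so rows that do not move let the fingers close. The tool returns the time, the measured TCP pose, the force, the opening and the grip force at its end. only (a regular expression) keeps the lines of the reply that match it, lines (a string "A,B") keeps lines A to B, and quiet returns only ok. A shift or turn number past 1, either way, is cut back to 1. Input that does not fit is refused with a message, and nothing moves.
- robot.get_state(): the state, without advancing time (a new reading comes with each control period).
- viewer.capture(name): name is "scene" or "top" or "wrist"; returns the picture (400x640x3 uint8, red, green, blue); there is no depth.
- viewer.camera_model(name): a dict with "camera_matrix" (3x3 intrinsics, pixels), "T" (4x4, takes a point from camera to world coordinates); the wrist camera has in their place "hand_eye" (4x4, takes a point from camera to tool coordinates, whose origin is the TCP and whose axes are the flange's). Camera axes: x right, y down, z forward; pixel columns grow to the right and rows downward; lengths in mm; the calibration is good to about 2 mm. A picture is of the moment at which its call begins: read the wrist's pose just before it. camera_model takes no time and is no camera call.
- robot.job_done(): hands the job in; it is judged then, once.
The state is a dict: "t": time; "joint_positions": joint angles; "dq": joint speeds; "joint_torque": joint torques, N m; "tcp_pos": TCP position; "ee_rot": TCP orientation; "contact_force": force on the tool from outside, world axes, zero at the start; "ft_torque": the same for the moment, N m; "finger_gap": finger opening in mm; "grip_force": force on a finger pad.
Only numpy, scipy, OpenCV 4.12 (cv2) and the standard library are available. Lean on these libraries where they do the work, as an engineer would, in place of code of your own. Each camera call takes 0.05 s, during which the arm holds its last target. There are 200 camera calls.

## Working session

There is one attempt and no reset: what is moved stays moved. The work goes in short steps, Python scripts to look and compute and a tool call to move; the robot and the scene stay as the last step left them, time stands still between calls to the robot, and variables do not carry over. Pictures are saved under pics/ and viewed, at most 14 in all, crops included, and the job is handed in when it is done.

```bash
ls; mkdir -p pics
```

Run:
```python
from workcell import robot, viewer
import cv2,numpy as np
for n in ["scene","top"]:
    im=viewer.capture(n); cv2.imwrite(f"pics/{n}0.png",im[:,:,::-1])
    m=viewer.camera_model(n); print(n,np.round(m["camera_matrix"],1).tolist(),np.round(m["T"],3).tolist())
s=robot.get_state();print(s["t"],s["tcp_pos"],np.round(s["ee_rot"],3).tolist(),s["finger_gap"])
print(np.round(viewer.camera_model("wrist")["hand_eye"],3).tolist(), np.round(viewer.camera_model("wrist")["camera_matrix"],1).tolist())
```

```text
pics
workcell.py
scene [[459.7, 0.0, 315.6], [0.0, 459.7, 203.3], [0.0, 0.0, 1.0]] [[-0.859, 0.428, -0.281, 840.303], [0.511, 0.711, -0.482, 511.045], [-0.007, -0.558, -0.83, 919.311], [0.0, 0.0, 0.0, 1.0]]
top [[393.9, 0.0, 319.1], [0.0, 393.9, 196.5], [0.0, 0.0, 1.0]] [[0.03, -0.987, 0.157, 415.122], [-1.0, -0.029, 0.009, 9.925], [-0.005, -0.157, -0.988, 831.548], [0.0, 0.0, 0.0, 1.0]]
0.1 [189.59664059 568.7260272  230.50645603] [[-0.949, 0.316, -0.0], [0.316, 0.949, -0.001], [0.0, -0.002, -1.0]] 84.97031298957361
[[0.001, -0.963, -0.27, 68.958], [1.0, 0.001, 0.001, -1.796], [-0.001, -0.27, 0.963, -142.847], [0.0, 0.0, 0.0, 1.0]] [[289.9, 0.0, 322.6], [0.0, 289.9, 205.7], [0.0, 0.0, 1.0]]
```

View pics/top0.png

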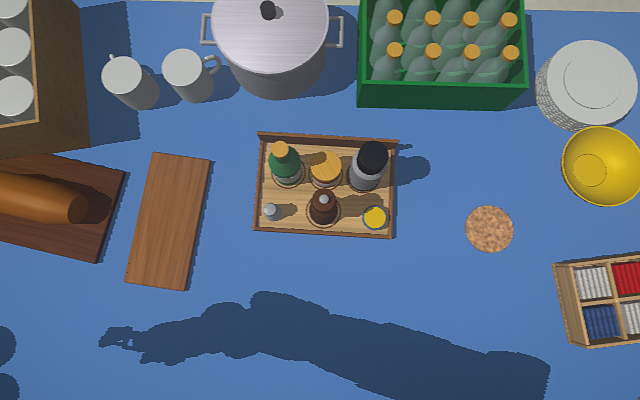

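View pics/scene0.png

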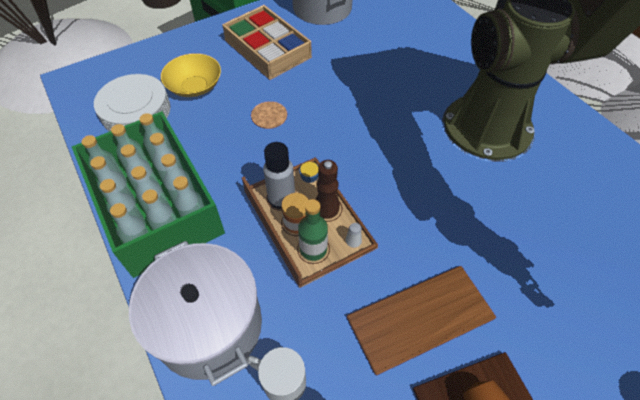

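The bottle is at the back left (cap at about 282,150 in the top view) and the flask at the back right (373,155). The mill is in front (323,200), and the jar lid is at 326,165. The board is to the left (168,222) and the mat to the right (490,229). The scene view agrees. Next I'll measure positions.

Create h.py:
```python
import cv2,numpy as np
from workcell import robot, viewer
def ray(cam,px,z,T=None):
    m=viewer.camera_model(cam); T=np.array(m["T"]) if T is None else T
    d=T[:3,:3]@np.linalg.solve(np.array(m["camera_matrix"]),[px[0],px[1],1.]); o=T[:3,3]
    return (o+d*(z-o[2])/d[2])[:2]
def blob(im,lo,hi,box):
    x0,y0,x1,y1=box
    h=cv2.cvtColor(im[y0:y1,x0:x1],cv2.COLOR_RGB2HSV)
    c,_=cv2.findContours(cv2.inRange(h,lo,hi),cv2.RETR_EXTERNAL,cv2.CHAIN_APPROX_NONE)
    return max(c,key=cv2.contourArea)+np.array([x0,y0])
def Twrist(s):
    E=np.eye(4);E[:3,:3]=s["ee_rot"];E[:3,3]=s["tcp_pos"]
    return E@np.array(viewer.camera_model("wrist")["hand_eye"])
```

Run:
```python
from h import *
im=viewer.capture("top")
h=cv2.cvtColor(im,cv2.COLOR_RGB2HSV)
for p in [(170,222),(490,229),(280,150),(326,160),(373,155),(323,199),(323,213),(140,330)]: print(p,h[p[1],p[0]])
c=blob(im,(0,40,50),(30,255,255),(130,145,215,295)); b=cv2.boxPoints(cv2.minAreaRect(c))
P=np.array([ray("top",q,12) for q in b]);print("board",np.round(P),P.mean(0),[np.linalg.norm(P[i]-P[i-1]) for i in range(4)])
c=blob(im,(0,40,50),(30,255,255),(455,195,525,260));(u,v),r=cv2.minEnclosingCircle(c)
print("mat",u,v,r,ray("top",(u,v),6))
for n,lo,hi,box,z in [("bottle",(12,150,100),(30,255,255),(268,138,292,162),184),("flask",(0,0,0),(179,255,50),(352,138,392,180),183),("jar",(12,150,100),(30,255,255),(306,145,345,182),86),("knob",(0,0,90),(179,90,255),(315,190,332,207),180)]:
    c=blob(im,lo,hi,box);e=cv2.boundingRect(c);el=cv2.fitEllipse(c);print(n,e,np.round(el[0],1),np.round(el[1],1),ray("top",el[0],z))
cv2.imwrite("pics/t1.png",cv2.resize(im[125:245,245:405],(800,600),interpolation=cv2.INTER_CUBIC)[:,:,::-1])
```

```text
(170, 222) [ 13 142 138]
(490, 229) [ 14 117 191]
(280, 150) [ 19 157 200]
(326, 160) [ 19 162 201]
(373, 155) [113  43  53]
(323, 199) [110   5 161]
(323, 213) [ 0 54 57]
(140, 330) [108 136 180]
board [[358. 411.]
 [640. 384.]
 [618. 252.]
 [338. 285.]] [488.55427887 332.80841255] [np.float64(126.99121128158376), np.float64(283.4447670795714), np.float64(134.00301496015913), np.float64(281.4960318681626)]
mat 489.0 228.5 24.520498275756836 [ 488.61504013 -339.60086435]
bottle (272, 141, 16, 16) [279.5 148.6] [15.3 15.5] [598.2888529   85.52937732]
flask (357, 141, 31, 34) [370.9 157.8] [27.3 31.9] [586.83677959 -69.69910249]
jar (310, 151, 32, 31) [326.5 166.7] [26.1 31.3] [592.27518963   4.18802704]
knob (319, 194, 10, 10) [323.3 198.5] [9.1 9.3] [515.24111031   8.84960946]
```

View pics/t1.png

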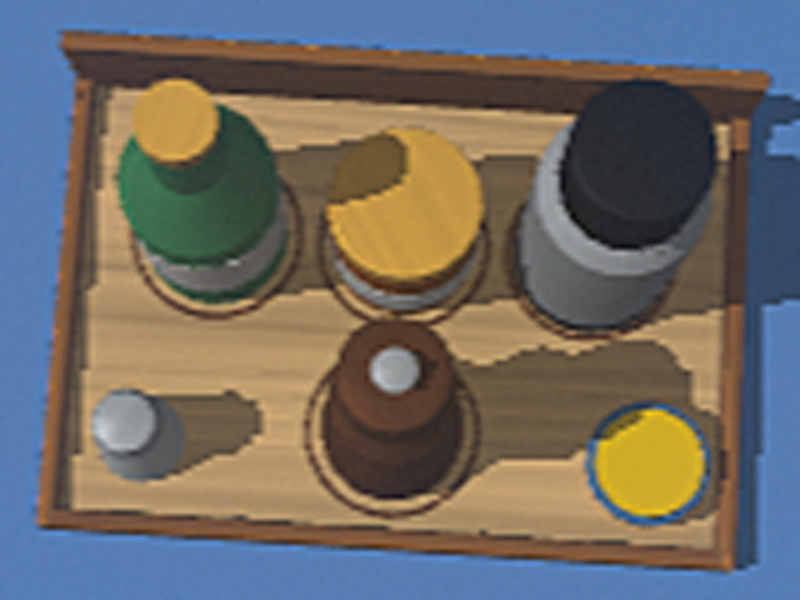

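The pixel centres agree with the nominal ring geometry, giving a tray yaw of about -3° and a board yaw of about -6°. For the flask, the true centre of the cap's top face is about (373.4,156) in the top view. I'll turn the tool so its y lies along world y, raise it, and then move.

The rows are not in the units I measure in: shifts go in shares of 800 mm and turns go in shares of 4 rad. I convert before sending: -70 mm / 800 = -0.0875, -60 mm / 800 = -0.075, -18.438 degrees / 229.1831 = -0.0805.

Call:
{"name": "shift_gripper", "arguments": {
  "moves": [
    {"jaw":85, "z":-0.0375, "az":-0.0305},
    {"jaw":85, "z":-0.075, "az":-0.0611},
    {"jaw":85, "z":-0.0875, "az":-0.0805},
    {"jaw":85, "z":-0.0875, "az":-0.0805}
  ],
  "clamp_n": 40
}}

```text
t: 0.55
tcp_pos: [190.1, 570.1, 303.1]
ee_rot: [[-1.0, -0.0, 0.001], [-0.0, 1.0, 0.003], [-0.001, 0.003, -1.0]]
contact_force: [-0.2, 0.4, -0.0]
finger_gap: 84.9
grip_force: 0.0
```

```bash
python3 -c "
from h import *
print(robot.get_state()['ee_rot'].round(4).tolist(), ray('top',(373.4,156),183))"
```

```text
[[-1.0, -0.0002, 0.001], [-0.0002, 1.0, 0.0029], [-0.001, 0.0029, -1.0]] [590.08616918 -73.96443748]
```

Converted, -483.7 mm / 800 = -0.6046, -408.5 mm / 800 = -0.5106.

Call:
{"name": "shift_gripper", "arguments": {
  "moves": [
    {"jaw":85, "x":-0.0375, "y":-0.045},
    {"jaw":85, "x":-0.075, "y":-0.0888},
    {"jaw":85, "x":-0.1125, "y":-0.1338},
    {"jaw":85, "x":-0.15, "y":-0.1775},
    {"jaw":85, "x":-0.1875, "y":-0.2225},
    {"jaw":85, "x":-0.225, "y":-0.2663},
    {"jaw":85, "x":-0.2625, "y":-0.3113},
    {"jaw":85, "x":-0.3, "y":-0.355},
    {"jaw":85, "x":-0.3375, "y":-0.4},
    {"jaw":85, "x":-0.375, "y":-0.4438},
    {"jaw":85, "x":-0.4125, "y":-0.4888},
    {"jaw":85, "x":-0.45, "y":-0.5325},
    {"jaw":85, "x":-0.4875, "y":-0.5775},
    {"jaw":85, "x":-0.5106, "y":-0.6046},
    {"jaw":85, "x":-0.5106, "y":-0.6046},
    {"jaw":85, "x":-0.5106, "y":-0.6046}
  ]
}}

```text
t: 2.15
tcp_pos: [597.7, 85.0, 299.7]
ee_rot: [[-1.0, 0.003, -0.003], [0.003, 1.0, 0.0], [0.003, 0.0, -1.0]]
contact_force: [-0.5, 1.0, -0.4]
finger_gap: 85.1
grip_force: 0.0
```

Run:
```python
from h import *
s=robot.get_state(); im=viewer.capture("wrist"); cv2.imwrite("pics/w1.png",im[:,:,::-1]); print(s["tcp_pos"],Twrist(s).round(3).tolist())
```

```text
[597.67935074  85.03135648 299.67982316] [[0.002, 0.963, 0.268, 528.569], [1.0, -0.002, 0.0, 83.64], [0.001, 0.268, -0.963, 442.719], [0.0, 0.0, 0.0, 1.0]]
```

View pics/w1.png

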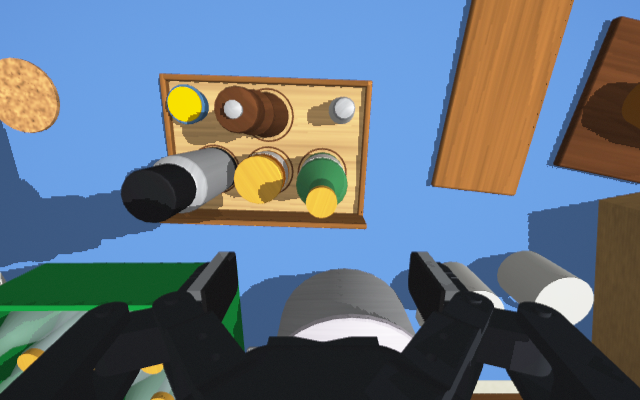

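The bottle cap at pixel (321,201) casts to about (596,82), within 3 mm of the top-view estimate. I'll go down to it and grip.

Converted, 160 mm / 800 = 0.2, 150 mm / 800 = 0.1875.

Call:
{"name": "shift_gripper", "arguments": {
  "moves": [
    {"jaw":85, "x":0.0013, "y":-0.0019, "z":0.05},
    {"jaw":85, "x":0.0013, "y":-0.0019, "z":0.1},
    {"jaw":85, "x":0.0013, "y":-0.0019, "z":0.1375},
    {"jaw":85, "x":0.0013, "y":-0.0019, "z":0.1688},
    {"jaw":85, "x":0.0013, "y":-0.0019, "z":0.1875},
    {"jaw":85, "x":0.0013, "y":-0.0019, "z":0.2},
    {"jaw":85, "x":0.0013, "y":-0.0019, "z":0.2},
    {"jaw":20, "x":0.0013, "y":-0.0019, "z":0.2},
    {"jaw":20, "x":0.0013, "y":-0.0019, "z":0.2},
    {"jaw":20, "x":0.0013, "y":-0.0019, "z":0.2},
    {"jaw":20, "x":0.0013, "y":-0.0019, "z":0.2},
    {"jaw":20, "x":0.0013, "y":-0.0019, "z":0.2},
    {"jaw":20, "x":0.0013, "y":-0.0019, "z":0.2},
    {"jaw":20, "x":0.0013, "y":-0.0019, "z":0.2}
  ],
  "clamp_n": 50
}}

```text
t: 3.6
tcp_pos: [597.8, 83.8, 142.2]
ee_rot: [[-1.0, 0.0, 0.001], [0.0, 1.0, -0.0], [-0.001, -0.0, -1.0]]
contact_force: [-1.2, -0.7, 5.8]
finger_gap: 27.1
grip_force: 49.2
```

Converted, 239.5 mm / 800 = 0.2994, -110 mm / 800 = -0.1375.

Call:
{"name": "shift_gripper", "arguments": {
  "moves": [
    {"jaw":20, "z":-0.0125},
    {"jaw":20, "z":-0.0375},
    {"jaw":20, "z":-0.0688},
    {"jaw":20, "z":-0.1},
    {"jaw":20, "z":-0.125},
    {"jaw":20, "z":-0.1375},
    {"jaw":20, "x":0.0013, "y":0.015, "z":-0.1375},
    {"jaw":20, "x":0.0038, "y":0.0438, "z":-0.1375},
    {"jaw":20, "x":0.0063, "y":0.075, "z":-0.1375},
    {"jaw":20, "x":0.0088, "y":0.1125, "z":-0.1375},
    {"jaw":20, "x":0.0113, "y":0.15, "z":-0.1375},
    {"jaw":20, "x":0.0138, "y":0.1875, "z":-0.1375},
    {"jaw":20, "x":0.0175, "y":0.225, "z":-0.1375},
    {"jaw":20, "x":0.02, "y":0.2563, "z":-0.1375},
    {"jaw":20, "x":0.0225, "y":0.2813, "z":-0.1375},
    {"jaw":20, "x":0.0238, "y":0.295, "z":-0.1375},
    {"jaw":20, "x":0.0238, "y":0.2994, "z":-0.1375},
    {"jaw":20, "x":0.0238, "y":0.2994, "z":-0.1375}
  ]
}}

```text
t: 5.4
tcp_pos: [578.2, 323.3, 250.9]
ee_rot: [[-1.0, -0.0, -0.0], [-0.0, 1.0, -0.001], [0.0, -0.001, -1.0]]
contact_force: [0.1, -0.8, -5.0]
finger_gap: 27.3
grip_force: 49.9
```

Call:
{"name": "shift_gripper", "arguments": {
  "moves": [
    {"jaw":20, "z":0.025},
    {"jaw":20, "z":0.0563},
    {"jaw":20, "z":0.0875},
    {"jaw":20, "z":0.1125},
    {"jaw":20, "z":0.1225},
    {"jaw":20, "z":0.1275},
    {"jaw":20, "z":0.13},
    {"jaw":20, "z":0.1319},
    {"jaw":20, "z":0.1319},
    {"jaw":20, "z":0.1319}
  ]
}}

```text
t: 6.4
tcp_pos: [578.7, 323.7, 146.6]
ee_rot: [[-1.0, -0.0, 0.001], [-0.0, 1.0, 0.001], [-0.001, 0.001, -1.0]]
contact_force: [0.3, 0.4, -4.6]
finger_gap: 27.4
grip_force: 49.9
```

Converted, 1 mm / 800 = 0.0013, 0.5 mm / 800 = 0.0006.

Call:
{"name": "shift_gripper", "arguments": {
  "moves": [
    {"jaw":20, "z":0.0006},
    {"jaw":20, "z":0.0013},
    {"jaw":20, "z":0.0013},
    {"jaw":20, "z":0.0013}
  ]
}}

```text
t: 6.8
tcp_pos: [578.8, 323.8, 146.2]
ee_rot: [[-1.0, -0.0, 0.002], [-0.0, 1.0, 0.001], [-0.002, 0.001, -1.0]]
contact_force: [-2.0, -1.1, 5.3]
finger_gap: 27.3
grip_force: 50.8
```

Converted, -314.5 mm / 800 = -0.3931, -160 mm / 800 = -0.2.

Call:
{"name": "shift_gripper", "arguments": {
  "moves": [
    {"jaw":60},
    {"jaw":85},
    {"jaw":85},
    {"jaw":85},
    {"jaw":85, "z":-0.0125},
    {"jaw":85, "z":-0.05},
    {"jaw":85, "z":-0.1},
    {"jaw":85, "z":-0.15},
    {"jaw":85, "z":-0.2},
    {"jaw":85, "x":0.0113, "y":-0.05, "z":-0.2},
    {"jaw":85, "x":0.0225, "y":-0.1063, "z":-0.2},
    {"jaw":85, "x":0.0338, "y":-0.1625, "z":-0.2},
    {"jaw":85, "x":0.045, "y":-0.2188, "z":-0.2},
    {"jaw":85, "x":0.0563, "y":-0.275, "z":-0.2},
    {"jaw":85, "x":0.0675, "y":-0.3313, "z":-0.2},
    {"jaw":85, "x":0.075, "y":-0.375, "z":-0.2},
    {"jaw":85, "x":0.0791, "y":-0.3931, "z":-0.2},
    {"jaw":85, "x":0.0791, "y":-0.3931, "z":-0.2},
    {"jaw":85, "x":0.0791, "y":-0.3931, "z":-0.2}
  ]
}}

```text
t: 8.7
tcp_pos: [515.3, 9.5, 305.3]
ee_rot: [[-1.0, 0.0, 0.001], [0.0, 1.0, 0.001], [-0.001, 0.001, -1.0]]
contact_force: [-0.5, 0.6, 0.4]
finger_gap: 85.3
grip_force: 0.0
```

Run:
```python
from h import *
s=robot.get_state(); im=viewer.capture("wrist"); cv2.imwrite("pics/w2.png",im[:,:,::-1]); T=Twrist(s)
c=blob(im,(0,0,110),(179,60,255),(295,150,345,260)); e=cv2.fitEllipse(c); print(e, ray("wrist",e[0],180,T),s["tcp_pos"])
```

```text
((319.3982849121094, 198.0011749267578), (15.361359596252441, 15.80085277557373), 177.67446899414062) [513.64326724   5.22760354] [515.29207783   9.49977396 305.26465173]
```

View pics/w2.png

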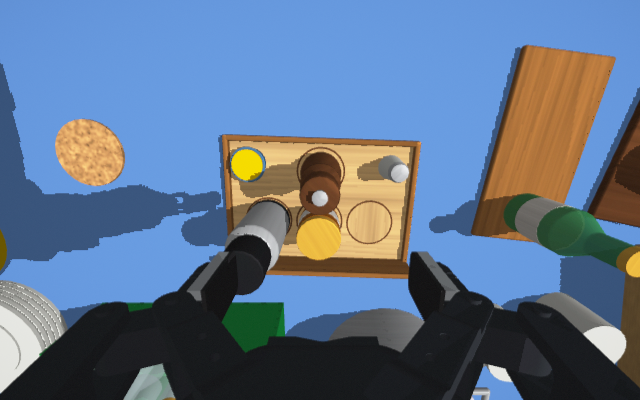

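The bottle stands on the far end of the board. The knob at (319,198) casts to (514,5), so I'll use y≈7.

Converted, 173 mm / 800 = 0.2163, 165 mm / 800 = 0.2063.

Call:
{"name": "shift_gripper", "arguments": {
  "moves": [
    {"jaw":85, "x":0.0006, "y":-0.0025, "z":0.05},
    {"jaw":85, "x":0.0006, "y":-0.0025, "z":0.1},
    {"jaw":85, "x":0.0006, "y":-0.0025, "z":0.15},
    {"jaw":85, "x":0.0006, "y":-0.0025, "z":0.1875},
    {"jaw":85, "x":0.0006, "y":-0.0025, "z":0.2063},
    {"jaw":85, "x":0.0006, "y":-0.0025, "z":0.2163},
    {"jaw":85, "x":0.0006, "y":-0.0025, "z":0.2163},
    {"jaw":30, "x":0.0006, "y":-0.0025, "z":0.2163},
    {"jaw":30, "x":0.0006, "y":-0.0025, "z":0.2163},
    {"jaw":30, "x":0.0006, "y":-0.0025, "z":0.2163},
    {"jaw":30, "x":0.0006, "y":-0.0025, "z":0.2163},
    {"jaw":30, "x":0.0006, "y":-0.0025, "z":0.2163},
    {"jaw":30, "x":0.0006, "y":-0.0025, "z":0.2163}
  ],
  "clamp_n": 50
}}

```text
t: 10.05
tcp_pos: [515.4, 6.9, 133.0]
ee_rot: [[-1.0, 0.0, 0.002], [0.0, 1.0, 0.0], [-0.002, 0.0, -1.0]]
contact_force: [-0.5, -0.6, 6.0]
finger_gap: 40.9
grip_force: 50.3
```

Call:
{"name": "shift_gripper", "arguments": {
  "moves": [
    {"jaw":30, "z":-0.0125},
    {"jaw":30, "z":-0.0375},
    {"jaw":30, "z":-0.0688},
    {"jaw":30, "z":-0.1},
    {"jaw":30, "z":-0.125},
    {"jaw":30, "z":-0.1375},
    {"jaw":30, "x":0.0013, "y":0.0188, "z":-0.1375},
    {"jaw":30, "x":0.005, "y":0.0563, "z":-0.1375},
    {"jaw":30, "x":0.0088, "y":0.1, "z":-0.1375},
    {"jaw":30, "x":0.0125, "y":0.15, "z":-0.1375},
    {"jaw":30, "x":0.0163, "y":0.2, "z":-0.1375},
    {"jaw":30, "x":0.02, "y":0.25, "z":-0.1375},
    {"jaw":30, "x":0.0238, "y":0.3, "z":-0.1375},
    {"jaw":30, "x":0.0275, "y":0.3438, "z":-0.1375},
    {"jaw":30, "x":0.03, "y":0.375, "z":-0.1375},
    {"jaw":30, "x":0.0313, "y":0.3963, "z":-0.1375},
    {"jaw":30, "x":0.0319, "y":0.4075, "z":-0.1375},
    {"jaw":30, "x":0.0319, "y":0.4075, "z":-0.1375},
    {"jaw":30, "x":0.0319, "y":0.4075, "z":-0.1375}
  ]
}}

```text
t: 11.95
tcp_pos: [488.9, 332.1, 241.5]
ee_rot: [[-1.0, 0.001, -0.0], [0.001, 1.0, -0.001], [0.0, -0.001, -1.0]]
contact_force: [0.3, -0.1, -2.3]
finger_gap: 40.9
grip_force: 51.3
```

Call:
{"name": "shift_gripper", "arguments": {
  "moves": [
    {"jaw":30, "z":0.025},
    {"jaw":30, "z":0.0563},
    {"jaw":30, "z":0.0875},
    {"jaw":30, "z":0.1125},
    {"jaw":30, "z":0.1225},
    {"jaw":30, "z":0.1275},
    {"jaw":30, "z":0.13},
    {"jaw":30, "z":0.1319},
    {"jaw":30, "z":0.1331},
    {"jaw":30, "z":0.1331},
    {"jaw":30, "z":0.1331}
  ]
}}

```text
t: 13.05
tcp_pos: [489.9, 333.3, 137.1]
ee_rot: [[-1.0, 0.0, 0.002], [0.0, 1.0, 0.001], [-0.002, 0.001, -1.0]]
contact_force: [-1.2, -2.2, 5.8]
finger_gap: 40.6
grip_force: 52.0
```

Converted, -407 mm / 800 = -0.5088, -170 mm / 800 = -0.2125.

Call:
{"name": "shift_gripper", "arguments": {
  "moves": [
    {"jaw":70},
    {"jaw":85},
    {"jaw":85},
    {"jaw":85, "z":-0.0125},
    {"jaw":85, "z":-0.05},
    {"jaw":85, "z":-0.1},
    {"jaw":85, "z":-0.1563},
    {"jaw":85, "z":-0.2125},
    {"jaw":85, "x":-0.0125, "y":-0.05, "z":-0.2125},
    {"jaw":85, "x":-0.0275, "y":-0.1063, "z":-0.2125},
    {"jaw":85, "x":-0.0425, "y":-0.1625, "z":-0.2125},
    {"jaw":85, "x":-0.0563, "y":-0.2188, "z":-0.2125},
    {"jaw":85, "x":-0.07, "y":-0.275, "z":-0.2125},
    {"jaw":85, "x":-0.0838, "y":-0.3313, "z":-0.2125},
    {"jaw":85, "x":-0.0975, "y":-0.3875, "z":-0.2125},
    {"jaw":85, "x":-0.1113, "y":-0.4438, "z":-0.2125},
    {"jaw":85, "x":-0.1225, "y":-0.49, "z":-0.2125},
    {"jaw":85, "x":-0.1263, "y":-0.5088, "z":-0.2125},
    {"jaw":85, "x":-0.1263, "y":-0.5088, "z":-0.2125},
    {"jaw":85, "x":-0.1263, "y":-0.5088, "z":-0.2125}
  ]
}}

```text
t: 15.05
tcp_pos: [589.8, -73.4, 305.6]
ee_rot: [[-1.0, 0.0, -0.0], [0.0, 1.0, 0.001], [0.0, 0.001, -1.0]]
contact_force: [-0.5, 0.1, -0.1]
finger_gap: 85.2
grip_force: 0.0
```

Run:
```python
from h import *
s=robot.get_state(); im=viewer.capture("wrist"); cv2.imwrite("pics/w3.png",im[:,:,::-1]); T=Twrist(s)
print(ray("wrist",(322,198),183,T),s["tcp_pos"])
```

```text
[587.33681865 -75.17779414] [589.78176302 -73.39448924 305.56481245]
```

View pics/w3.png

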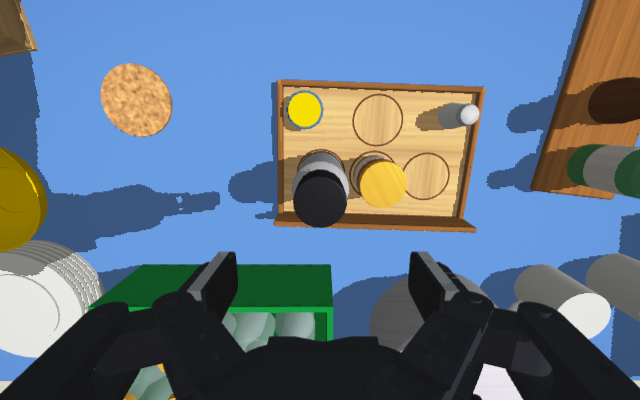

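The mill and bottle are on the board. The flask's cap top is at about (320,199), which puts it at about (588,-77). I'll go down and grip it.

Converted, 163 mm / 800 = 0.2038, -1.5 mm / 800 = -0.0019.

Call:
{"name": "shift_gripper", "arguments": {
  "moves": [
    {"jaw":85, "x":0.0013, "y":-0.0019, "z":0.05},
    {"jaw":85, "x":0.0013, "y":-0.0019, "z":0.1},
    {"jaw":85, "x":0.0013, "y":-0.0019, "z":0.1438},
    {"jaw":85, "x":0.0013, "y":-0.0019, "z":0.175},
    {"jaw":85, "x":0.0013, "y":-0.0019, "z":0.1938},
    {"jaw":85, "x":0.0013, "y":-0.0019, "z":0.2038},
    {"jaw":85, "x":0.0013, "y":-0.0019, "z":0.2038},
    {"jaw":40, "x":0.0013, "y":-0.0019, "z":0.2038},
    {"jaw":40, "x":0.0013, "y":-0.0019, "z":0.2038},
    {"jaw":40, "x":0.0013, "y":-0.0019, "z":0.2038},
    {"jaw":40, "x":0.0013, "y":-0.0019, "z":0.2038},
    {"jaw":40, "x":0.0013, "y":-0.0019, "z":0.2038}
  ],
  "clamp_n": 50
}}

```text
t: 16.3
tcp_pos: [590.0, -75.7, 143.8]
ee_rot: [[-1.0, 0.0, 0.003], [0.0, 1.0, -0.0], [-0.003, -0.0, -1.0]]
contact_force: [-0.5, -1.9, 6.3]
finger_gap: 51.0
grip_force: 52.5
```

Call:
{"name": "shift_gripper", "arguments": {
  "moves": [
    {"jaw":40, "z":-0.0125},
    {"jaw":40, "z":-0.0375},
    {"jaw":40, "z":-0.0688},
    {"jaw":40, "z":-0.1},
    {"jaw":40, "z":-0.1313},
    {"jaw":40, "z":-0.1475},
    {"jaw":40, "z":-0.15}
  ]
}}

```text
t: 17.0
tcp_pos: [589.7, -75.6, 264.0]
ee_rot: [[-1.0, 0.0, 0.002], [0.0, 1.0, -0.0], [-0.002, -0.0, -1.0]]
contact_force: [0.0, -0.7, -4.0]
finger_gap: 51.2
grip_force: 53.0
```

Converted, 418 mm / 800 = 0.5225, 403 mm / 800 = 0.5038.

Call:
{"name": "shift_gripper", "arguments": {
  "moves": [
    {"jaw":40, "x":0.0063, "y":0.0125},
    {"jaw":40, "x":0.0225, "y":0.0425},
    {"jaw":40, "x":0.0413, "y":0.0775},
    {"jaw":40, "x":0.06, "y":0.115},
    {"jaw":40, "x":0.0788, "y":0.1525},
    {"jaw":40, "x":0.0975, "y":0.19},
    {"jaw":40, "x":0.1163, "y":0.2275},
    {"jaw":40, "x":0.135, "y":0.265},
    {"jaw":40, "x":0.1538, "y":0.3025},
    {"jaw":40, "x":0.1725, "y":0.34},
    {"jaw":40, "x":0.1913, "y":0.3775},
    {"jaw":40, "x":0.2088, "y":0.415},
    {"jaw":40, "x":0.2225, "y":0.45},
    {"jaw":40, "x":0.2313, "y":0.48},
    {"jaw":40, "x":0.2356, "y":0.5038},
    {"jaw":40, "x":0.2369, "y":0.5175},
    {"jaw":40, "x":0.2369, "y":0.5225},
    {"jaw":40, "x":0.2369, "y":0.5225},
    {"jaw":40, "x":0.2369, "y":0.5225}
  ]
}}

```text
t: 18.9
tcp_pos: [399.5, 341.6, 262.0]
ee_rot: [[-1.0, 0.001, -0.0], [0.001, 1.0, -0.001], [0.0, -0.001, -1.0]]
contact_force: [-0.1, -0.4, -4.6]
finger_gap: 51.1
grip_force: 53.4
```

Call:
{"name": "shift_gripper", "arguments": {
  "moves": [
    {"jaw":40, "z":0.025},
    {"jaw":40, "z":0.0563},
    {"jaw":40, "z":0.0875},
    {"jaw":40, "z":0.1188},
    {"jaw":40, "z":0.1325},
    {"jaw":40, "z":0.14},
    {"jaw":40, "z":0.1425},
    {"jaw":40, "z":0.1444},
    {"jaw":40, "z":0.1456},
    {"jaw":40, "z":0.1456},
    {"jaw":40, "z":0.1456}
  ]
}}

```text
t: 20.0
tcp_pos: [400.4, 342.9, 147.8]
ee_rot: [[-1.0, 0.0, 0.003], [0.0, 1.0, 0.001], [-0.003, 0.001, -1.0]]
contact_force: [-1.7, -3.3, 5.6]
finger_gap: 51.0
grip_force: 54.5
```

Converted, -337.4 mm / 800 = -0.4218, -193.5 mm / 800 = -0.2419.

Call:
{"name": "shift_gripper", "arguments": {
  "moves": [
    {"jaw":75},
    {"jaw":85},
    {"jaw":85},
    {"jaw":85, "z":-0.0125},
    {"jaw":85, "z":-0.05},
    {"jaw":85, "z":-0.1},
    {"jaw":85, "z":-0.15},
    {"jaw":85, "x":-0.025, "y":-0.0438, "z":-0.15},
    {"jaw":85, "x":-0.0538, "y":-0.0938, "z":-0.15},
    {"jaw":85, "x":-0.0825, "y":-0.1438, "z":-0.15},
    {"jaw":85, "x":-0.1113, "y":-0.1938, "z":-0.15},
    {"jaw":85, "x":-0.14, "y":-0.2438, "z":-0.15},
    {"jaw":85, "x":-0.1688, "y":-0.2938, "z":-0.15},
    {"jaw":85, "x":-0.1975, "y":-0.3438, "z":-0.15},
    {"jaw":85, "x":-0.225, "y":-0.3925, "z":-0.15},
    {"jaw":85, "x":-0.2419, "y":-0.4218, "z":-0.15},
    {"jaw":85, "x":-0.2419, "y":-0.4218, "z":-0.15},
    {"jaw":85, "x":-0.2419, "y":-0.4218, "z":-0.15}
  ]
}}

```text
t: 21.8
tcp_pos: [593.0, 4.8, 266.0]
ee_rot: [[-1.0, 0.001, -0.0], [0.001, 1.0, 0.0], [0.0, 0.0, -1.0]]
contact_force: [-0.4, -0.3, -0.3]
finger_gap: 85.1
grip_force: 0.0
```

Run:
```python
from h import *
s=robot.get_state(); im=viewer.capture("wrist"); T=Twrist(s)
c=blob(im,(12,150,100),(30,255,255),(240,80,400,245)); e=cv2.fitEllipse(c); print(e,ray("wrist",e[0],86,T),s["tcp_pos"])
cv2.circle(im,tuple(int(v) for v in e[0]),3,(255,0,0),-1)
t=viewer.capture("top")
cv2.imwrite("pics/w4.png",cv2.resize(np.vstack([im[60:260],t[130:330]]),None,fx=1.25,fy=1.25)[:,:,::-1])
```

```text
((321.68756103515625, 187.2972869873047), (51.62645721435547, 53.19312286376953), 16.69253158569336) [592.44930742   2.54944169] [592.95906815   4.77176396 266.0238674 ]
```

View pics/w4.png

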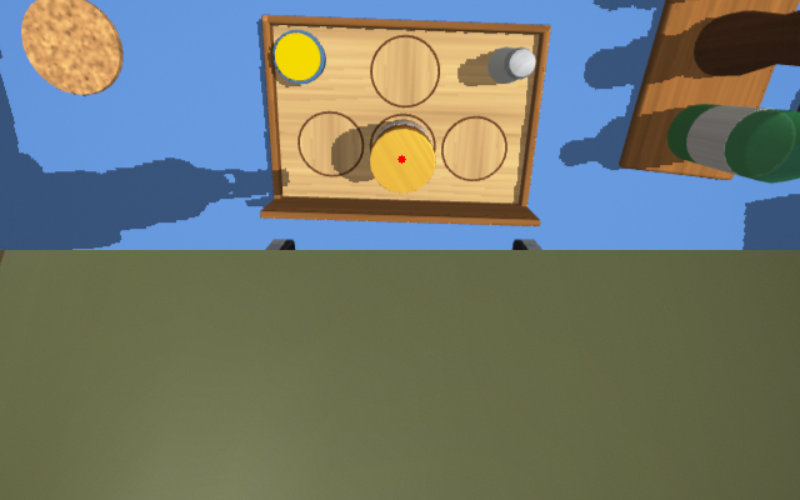

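The jar lid's centre (marked) casts to (592.4,2.5), close to the top view's (592.3,4.2). The jar hasn't moved. Next I'll grip it.

Converted, 230 mm / 800 = 0.2875, -1.5 mm / 800 = -0.0019.

Call:
{"name": "shift_gripper", "arguments": {
  "moves": [
    {"jaw":85, "x":0.0008, "y":-0.0019, "z":0.05},
    {"jaw":85, "x":0.0008, "y":-0.0019, "z":0.1063},
    {"jaw":85, "x":0.0008, "y":-0.0019, "z":0.1625},
    {"jaw":85, "x":0.0008, "y":-0.0019, "z":0.2},
    {"jaw":85, "x":0.0008, "y":-0.0019, "z":0.225},
    {"jaw":85, "x":0.0008, "y":-0.0019, "z":0.2438},
    {"jaw":85, "x":0.0008, "y":-0.0019, "z":0.2625},
    {"jaw":85, "x":0.0008, "y":-0.0019, "z":0.2775},
    {"jaw":85, "x":0.0008, "y":-0.0019, "z":0.2875},
    {"jaw":85, "x":0.0008, "y":-0.0019, "z":0.2875},
    {"jaw":50, "x":0.0008, "y":-0.0019, "z":0.2875},
    {"jaw":50, "x":0.0008, "y":-0.0019, "z":0.2875},
    {"jaw":50, "x":0.0008, "y":-0.0019, "z":0.2875},
    {"jaw":50, "x":0.0008, "y":-0.0019, "z":0.2875},
    {"jaw":50, "x":0.0008, "y":-0.0019, "z":0.2875}
  ],
  "clamp_n": 50
}}

```text
t: 23.4
tcp_pos: [593.4, 3.7, 36.9]
ee_rot: [[-1.0, -0.0, 0.002], [-0.0, 1.0, 0.0], [-0.002, 0.0, -1.0]]
contact_force: [-0.3, 0.3, 6.1]
finger_gap: 60.6
grip_force: 55.0
```

Call:
{"name": "shift_gripper", "arguments": {
  "moves": [
    {"jaw":50, "z":-0.0125},
    {"jaw":50, "z":-0.0375},
    {"jaw":50, "z":-0.075},
    {"jaw":50, "z":-0.1125},
    {"jaw":50, "z":-0.1438},
    {"jaw":50, "z":-0.15}
  ]
}}

```text
t: 24.0
tcp_pos: [594.1, 3.5, 159.2]
ee_rot: [[-1.0, 0.0, 0.005], [0.0, 1.0, -0.0], [-0.005, -0.0, -1.0]]
contact_force: [0.6, -0.7, -2.6]
finger_gap: 60.9
grip_force: 54.8
```

Converted, -342 mm / 800 = -0.4275, -334 mm / 800 = -0.4175.

Call:
{"name": "shift_gripper", "arguments": {
  "moves": [
    {"jaw":50, "x":0.005, "y":-0.015},
    {"jaw":50, "x":0.015, "y":-0.05},
    {"jaw":50, "x":0.0263, "y":-0.0875},
    {"jaw":50, "x":0.0388, "y":-0.1275},
    {"jaw":50, "x":0.0513, "y":-0.1675},
    {"jaw":50, "x":0.0638, "y":-0.2075},
    {"jaw":50, "x":0.075, "y":-0.2475},
    {"jaw":50, "x":0.0875, "y":-0.2875},
    {"jaw":50, "x":0.1, "y":-0.3275},
    {"jaw":50, "x":0.1113, "y":-0.365},
    {"jaw":50, "x":0.12, "y":-0.395},
    {"jaw":50, "x":0.1263, "y":-0.4175},
    {"jaw":50, "x":0.13, "y":-0.4275},
    {"jaw":50, "x":0.13, "y":-0.4275},
    {"jaw":50, "x":0.13, "y":-0.4275}
  ]
}}

```text
t: 25.5
tcp_pos: [487.7, -337.6, 154.8]
ee_rot: [[-1.0, 0.0, -0.001], [0.0, 1.0, 0.001], [0.001, 0.001, -1.0]]
contact_force: [-0.1, 0.2, -2.7]
finger_gap: 60.9
grip_force: 55.0
```

Run:
```python
from h import *
s=robot.get_state(); im=viewer.capture("wrist"); T=Twrist(s); t=viewer.capture("top")
for cam,i,box,TT in [("wrist",im,(200,0,440,200),T),("top",t,(455,195,525,260),None)]:
    c=blob(i,(5,60,60),(25,255,255),box); e=cv2.fitEllipse(c); print(e,cv2.boundingRect(c),ray(cam,e[0],6,TT),s["tcp_pos"])
cv2.imwrite("pics/w5.png",cv2.resize(np.vstack([im[0:250],t[130:330]]),None,fx=1.25,fy=1.25)[:,:,::-1])
```

```text
((317.34454345703125, 176.04502868652344), (56.68470001220703, 102.14966583251953), 90.14276123046875) (270, 145, 96, 55) [ 468.75087316 -344.02769743] [ 487.72961605 -337.59677716  154.83329239]
((487.00128173828125, 229.1609649658203), (41.02787399291992, 49.07737731933594), 152.08436584472656) (465, 205, 48, 48) [ 487.10939986 -335.37993814] [ 487.72961605 -337.59677716  154.83329239]
```

View pics/w5.png

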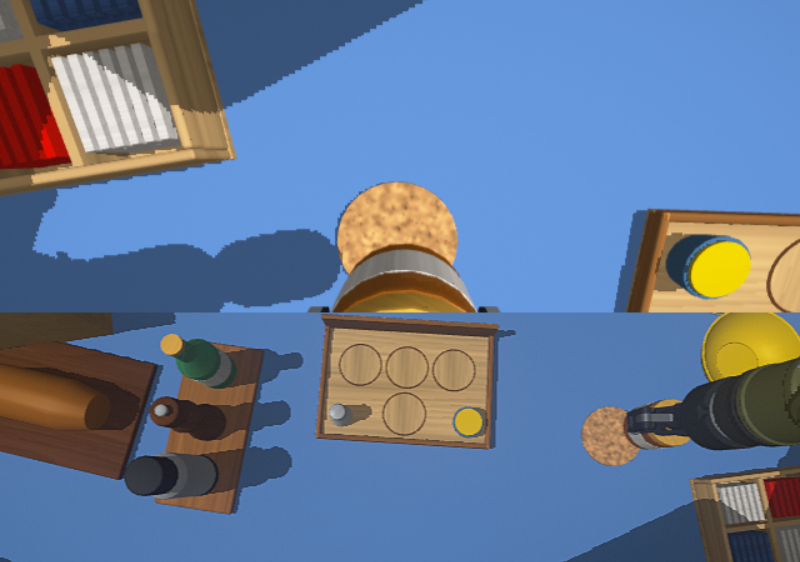

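All three stand upright on the board: bottle cap (174,345), mill (165,412) and flask (150,475) in the lower panel. The held jar hides part of the mat, so I'll work out its centre from the front edge (row 145) and the two side edges (columns 270 and 366).

Run:
```python
from h import *
s=robot.get_state(); T=Twrist(s)
print(ray("wrist",(318,145),6,T),ray("wrist",(270,188),6,T),ray("wrist",(366,188),6,T))
```

```text
[ 438.58526694 -343.19245456] [ 482.10543287 -392.69566362] [ 481.92866462 -293.85428677]
```

Converted, 122.5 mm / 800 = 0.1531, -2.8 mm / 800 = -0.0035.

Call:
{"name": "shift_gripper", "arguments": {
  "moves": [
    {"jaw":50, "y":-0.0035, "z":0.025},
    {"jaw":50, "y":-0.0035, "z":0.0563},
    {"jaw":50, "y":-0.0035, "z":0.0875},
    {"jaw":50, "y":-0.0035, "z":0.1188},
    {"jaw":50, "y":-0.0035, "z":0.135},
    {"jaw":50, "y":-0.0035, "z":0.1438},
    {"jaw":50, "y":-0.0035, "z":0.1488},
    {"jaw":50, "y":-0.0035, "z":0.1513},
    {"jaw":50, "y":-0.0035, "z":0.1531},
    {"jaw":50, "y":-0.0035, "z":0.1531},
    {"jaw":50, "y":-0.0035, "z":0.1531}
  ]
}}

```text
t: 26.7
tcp_pos: [489.1, -341.5, 35.0]
ee_rot: [[-1.0, -0.0, 0.002], [-0.0, 1.0, -0.001], [-0.002, -0.001, -1.0]]
contact_force: [-1.6, 1.9, 6.5]
finger_gap: 61.0
grip_force: 55.5
```

Converted, -230 mm / 800 = -0.2875, -185 mm / 800 = -0.2313.

Call:
{"name": "shift_gripper", "arguments": {
  "moves": [
    {"jaw":75},
    {"jaw":85},
    {"jaw":85},
    {"jaw":85},
    {"jaw":85, "z":-0.0188},
    {"jaw":85, "z":-0.0625},
    {"jaw":85, "z":-0.1188},
    {"jaw":85, "z":-0.175},
    {"jaw":85, "z":-0.2313},
    {"jaw":85, "z":-0.2875},
    {"jaw":85, "z":-0.2875}
  ]
}}

```text
t: 27.8
tcp_pos: [491.2, -343.2, 270.5]
ee_rot: [[-1.0, 0.0, 0.009], [0.0, 1.0, -0.006], [-0.009, -0.006, -1.0]]
contact_force: [0.3, 0.1, 0.2]
finger_gap: 85.2
grip_force: 0.0
```

Call:
{"name": "shift_gripper", "arguments": {
  "moves": [
    {"jaw":85, "x":0.0063, "y":0.05},
    {"jaw":85, "x":0.0138, "y":0.1063},
    {"jaw":85, "x":0.0213, "y":0.1625},
    {"jaw":85, "x":0.0288, "y":0.2188},
    {"jaw":85, "x":0.0363, "y":0.275},
    {"jaw":85, "x":0.0438, "y":0.3313},
    {"jaw":85, "x":0.05, "y":0.3875},
    {"jaw":85, "x":0.0575, "y":0.4438},
    {"jaw":85, "x":0.065, "y":0.5},
    {"jaw":85, "x":0.0725, "y":0.5563},
    {"jaw":85, "x":0.08, "y":0.6125},
    {"jaw":85, "x":0.0875, "y":0.6688},
    {"jaw":85, "x":0.0938, "y":0.725},
    {"jaw":85, "x":0.1013, "y":0.7813},
    {"jaw":85, "x":0.1075, "y":0.83},
    {"jaw":85, "x":0.1111, "y":0.8548},
    {"jaw":85, "x":0.1111, "y":0.8548},
    {"jaw":85, "x":0.1111, "y":0.8548}
  ]
}}

```text
t: 29.6
tcp_pos: [399.2, 342.4, 262.7]
ee_rot: [[-1.0, -0.001, -0.001], [-0.001, 1.0, -0.001], [0.001, -0.001, -1.0]]
contact_force: [-0.1, 0.1, -0.4]
finger_gap: 84.9
grip_force: 0.0
```

Run:
```python
from h import *
t=viewer.capture("top")
c=blob(t,(15,150,100),(25,255,255),(455,195,525,260)); e=cv2.fitEllipse(c); print(e,ray("top",e[0],84))
cv2.imwrite("pics/t2.png",cv2.resize(t[130:300],None,fx=1.25,fy=1.25)[:,:,::-1])
```

```text
((505.4840087890625, 223.68084716796875), (28.770322799682617, 30.723512649536133), 140.1611785888672) [ 491.73723203 -338.11536805]
```

View pics/t2.png

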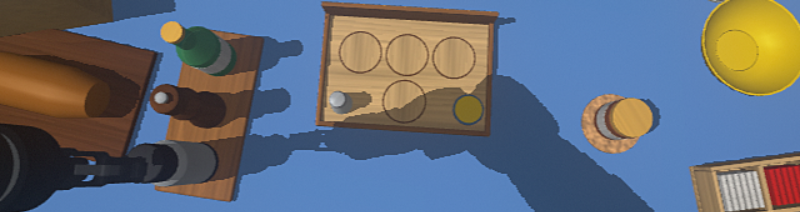

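The jar is on the mat, about 3 mm from its centre by the same camera. Now I'll return the flask.

Converted, 117.5 mm / 800 = 0.1469, 103 mm / 800 = 0.1288.

Call:
{"name": "shift_gripper", "arguments": {
  "moves": [
    {"jaw":85, "z":0.0375},
    {"jaw":85, "z":0.075},
    {"jaw":85, "z":0.1063},
    {"jaw":85, "z":0.1288},
    {"jaw":85, "z":0.14},
    {"jaw":85, "z":0.1469},
    {"jaw":85, "z":0.1469},
    {"jaw":40, "z":0.1469},
    {"jaw":40, "z":0.1469},
    {"jaw":40, "z":0.1469},
    {"jaw":40, "z":0.1469},
    {"jaw":40, "z":0.1469}
  ],
  "clamp_n": 50
}}

```text
t: 30.85
tcp_pos: [400.1, 343.0, 146.9]
ee_rot: [[-1.0, -0.0, 0.002], [-0.0, 1.0, 0.001], [-0.002, 0.001, -1.0]]
contact_force: [-0.5, -2.1, 6.1]
finger_gap: 51.4
grip_force: 52.2
```

Call:
{"name": "shift_gripper", "arguments": {
  "moves": [
    {"jaw":40, "z":-0.0125},
    {"jaw":40, "z":-0.0375},
    {"jaw":40, "z":-0.0688},
    {"jaw":40, "z":-0.1},
    {"jaw":40, "z":-0.1313},
    {"jaw":40, "z":-0.1425},
    {"jaw":40, "z":-0.1456}
  ]
}}

```text
t: 31.55
tcp_pos: [399.8, 343.0, 263.2]
ee_rot: [[-1.0, -0.0, 0.001], [-0.0, 1.0, 0.001], [-0.001, 0.001, -1.0]]
contact_force: [0.3, -0.9, -3.6]
finger_gap: 51.1
grip_force: 53.3
```

Call:
{"name": "shift_gripper", "arguments": {
  "moves": [
    {"jaw":40, "x":-0.0013, "y":-0.0125},
    {"jaw":40, "x":-0.005, "y":-0.0375},
    {"jaw":40, "x":-0.0125, "y":-0.07},
    {"jaw":40, "x":-0.0275, "y":-0.1075},
    {"jaw":40, "x":-0.045, "y":-0.145},
    {"jaw":40, "x":-0.0638, "y":-0.1825},
    {"jaw":40, "x":-0.0825, "y":-0.22},
    {"jaw":40, "x":-0.1013, "y":-0.2575},
    {"jaw":40, "x":-0.12, "y":-0.295},
    {"jaw":40, "x":-0.1388, "y":-0.3325},
    {"jaw":40, "x":-0.1575, "y":-0.37},
    {"jaw":40, "x":-0.1763, "y":-0.4075},
    {"jaw":40, "x":-0.195, "y":-0.4425},
    {"jaw":40, "x":-0.2125, "y":-0.475},
    {"jaw":40, "x":-0.2263, "y":-0.5},
    {"jaw":40, "x":-0.2338, "y":-0.5163},
    {"jaw":40, "x":-0.2369, "y":-0.5225},
    {"jaw":40, "x":-0.2369, "y":-0.5225},
    {"jaw":40, "x":-0.2369, "y":-0.5225},
    {"jaw":40, "x":-0.2369, "y":-0.5225}
  ]
}}

```text
t: 33.55
tcp_pos: [588.5, -74.4, 262.4]
ee_rot: [[-1.0, -0.001, -0.0], [-0.001, 1.0, 0.0], [0.0, 0.0, -1.0]]
contact_force: [0.0, 0.2, -3.2]
finger_gap: 51.2
grip_force: 53.4
```

Call:
{"name": "shift_gripper", "arguments": {
  "moves": [
    {"jaw":40, "z":0.025},
    {"jaw":40, "z":0.0563},
    {"jaw":40, "z":0.0875},
    {"jaw":40, "z":0.1188},
    {"jaw":40, "z":0.135},
    {"jaw":40, "z":0.1425},
    {"jaw":40, "z":0.1463},
    {"jaw":40, "z":0.1481},
    {"jaw":40, "z":0.1494},
    {"jaw":40, "z":0.1506},
    {"jaw":40, "z":0.1506},
    {"jaw":40, "z":0.1506}
  ]
}}

```text
t: 34.75
tcp_pos: [589.8, -75.6, 143.0]
ee_rot: [[-1.0, 0.0, 0.002], [0.0, 1.0, -0.0], [-0.002, -0.0, -1.0]]
contact_force: [-0.4, 0.5, 3.0]
finger_gap: 50.8
grip_force: 54.0
```

Call:
{"name": "shift_gripper", "arguments": {
  "moves": [
    {"jaw":75},
    {"jaw":85},
    {"jaw":85},
    {"jaw":85, "z":-0.0125},
    {"jaw":85, "z":-0.05},
    {"jaw":85, "z":-0.1},
    {"jaw":85, "z":-0.15},
    {"jaw":85, "z":-0.2063},
    {"jaw":85, "x":0.0125, "y":0.05, "z":-0.2063},
    {"jaw":85, "x":0.0263, "y":0.1063, "z":-0.2063},
    {"jaw":85, "x":0.04, "y":0.1625, "z":-0.2063},
    {"jaw":85, "x":0.0538, "y":0.2188, "z":-0.2063},
    {"jaw":85, "x":0.0675, "y":0.275, "z":-0.2063},
    {"jaw":85, "x":0.0813, "y":0.3313, "z":-0.2063},
    {"jaw":85, "x":0.095, "y":0.3875, "z":-0.2063},
    {"jaw":85, "x":0.1088, "y":0.4438, "z":-0.2063},
    {"jaw":85, "x":0.1213, "y":0.4938, "z":-0.2063},
    {"jaw":85, "x":0.125, "y":0.5106, "z":-0.2063},
    {"jaw":85, "x":0.125, "y":0.5106, "z":-0.2063},
    {"jaw":85, "x":0.125, "y":0.5106, "z":-0.2063}
  ]
}}

```text
t: 36.75
tcp_pos: [489.1, 332.5, 307.1]
ee_rot: [[-1.0, -0.0, 0.0], [-0.0, 1.0, -0.001], [-0.0, -0.001, -1.0]]
contact_force: [-0.6, 0.7, -0.2]
finger_gap: 85.0
grip_force: 0.0
```

Call:
{"name": "shift_gripper", "arguments": {
  "moves": [
    {"jaw":85, "z":0.05},
    {"jaw":85, "z":0.1},
    {"jaw":85, "z":0.15},
    {"jaw":85, "z":0.1875},
    {"jaw":85, "z":0.205},
    {"jaw":85, "z":0.2144},
    {"jaw":85, "z":0.2144},
    {"jaw":30, "z":0.2144},
    {"jaw":30, "z":0.2144},
    {"jaw":30, "z":0.2144},
    {"jaw":30, "z":0.2144},
    {"jaw":30, "z":0.2144},
    {"jaw":30, "z":0.2144}
  ],
  "clamp_n": 50
}}

```text
t: 38.05
tcp_pos: [489.7, 333.5, 136.7]
ee_rot: [[-1.0, -0.0, 0.002], [-0.0, 1.0, 0.001], [-0.002, 0.001, -1.0]]
contact_force: [-0.7, -1.6, 4.6]
finger_gap: 41.0
grip_force: 50.3
```

Call:
{"name": "shift_gripper", "arguments": {
  "moves": [
    {"jaw":30, "z":-0.0125},
    {"jaw":30, "z":-0.0375},
    {"jaw":30, "z":-0.0688},
    {"jaw":30, "z":-0.1},
    {"jaw":30, "z":-0.125},
    {"jaw":30, "z":-0.1331},
    {"jaw":30, "x":-0.0013, "y":-0.0188, "z":-0.1331},
    {"jaw":30, "x":-0.005, "y":-0.0563, "z":-0.1331},
    {"jaw":30, "x":-0.0088, "y":-0.1, "z":-0.1331},
    {"jaw":30, "x":-0.0125, "y":-0.15, "z":-0.1331},
    {"jaw":30, "x":-0.0163, "y":-0.2, "z":-0.1331},
    {"jaw":30, "x":-0.02, "y":-0.25, "z":-0.1331},
    {"jaw":30, "x":-0.0238, "y":-0.3, "z":-0.1331},
    {"jaw":30, "x":-0.0275, "y":-0.3438, "z":-0.1331},
    {"jaw":30, "x":-0.03, "y":-0.375, "z":-0.1331},
    {"jaw":30, "x":-0.0313, "y":-0.3963, "z":-0.1331},
    {"jaw":30, "x":-0.0319, "y":-0.4075, "z":-0.1331},
    {"jaw":30, "x":-0.0319, "y":-0.4075, "z":-0.1331},
    {"jaw":30, "x":-0.0319, "y":-0.4075, "z":-0.1331}
  ]
}}

```text
t: 39.95
tcp_pos: [514.0, 7.4, 241.3]
ee_rot: [[-1.0, -0.0, -0.001], [-0.0, 1.0, 0.0], [0.001, 0.0, -1.0]]
contact_force: [0.0, 0.0, -3.0]
finger_gap: 40.8
grip_force: 51.3
```

Call:
{"name": "shift_gripper", "arguments": {
  "moves": [
    {"jaw":30, "z":0.025},
    {"jaw":30, "z":0.0563},
    {"jaw":30, "z":0.0875},
    {"jaw":30, "z":0.1125},
    {"jaw":30, "z":0.125},
    {"jaw":30, "z":0.1313},
    {"jaw":30, "z":0.1344},
    {"jaw":30, "z":0.1363},
    {"jaw":30, "z":0.1381},
    {"jaw":30, "z":0.1381},
    {"jaw":30, "z":0.1381}
  ]
}}

```text
t: 41.05
tcp_pos: [515.5, 7.1, 132.7]
ee_rot: [[-1.0, 0.0, 0.003], [0.0, 1.0, 0.0], [-0.003, 0.0, -1.0]]
contact_force: [-0.8, -0.6, 6.6]
finger_gap: 41.2
grip_force: 52.0
```

The rows are not in the units I measure in: shifts go in shares of 800 mm and turns go in shares of 4 rad. I convert before sending: 316.5 mm / 800 = 0.3956, 302 mm / 800 = 0.3775.

Call:
{"name": "shift_gripper", "arguments": {
  "moves": [
    {"jaw":75},
    {"jaw":85},
    {"jaw":85},
    {"jaw":85, "z":-0.0125},
    {"jaw":85, "z":-0.05},
    {"jaw":85, "z":-0.1},
    {"jaw":85, "z":-0.1563},
    {"jaw":85, "z":-0.2125},
    {"jaw":85, "x":-0.0113, "z":-0.2125},
    {"jaw":85, "x":-0.0113, "y":0.05, "z":-0.2125},
    {"jaw":85, "x":-0.0225, "y":0.1063, "z":-0.2125},
    {"jaw":85, "x":-0.0338, "y":0.1625, "z":-0.2125},
    {"jaw":85, "x":-0.045, "y":0.2188, "z":-0.2125},
    {"jaw":85, "x":-0.0563, "y":0.275, "z":-0.2125},
    {"jaw":85, "x":-0.0675, "y":0.3313, "z":-0.2125},
    {"jaw":85, "x":-0.0763, "y":0.3775, "z":-0.2125},
    {"jaw":85, "x":-0.0798, "y":0.3956, "z":-0.2125},
    {"jaw":85, "x":-0.0798, "y":0.3956, "z":-0.2125},
    {"jaw":85, "x":-0.0798, "y":0.3956, "z":-0.2125}
  ]
}}

```text
t: 42.95
tcp_pos: [578.1, 322.8, 301.0]
ee_rot: [[-1.0, 0.0, -0.001], [0.0, 1.0, -0.001], [0.001, -0.001, -1.0]]
contact_force: [-0.2, -0.9, -1.1]
finger_gap: 84.9
grip_force: 0.0
```

Call:
{"name": "shift_gripper", "arguments": {
  "moves": [
    {"jaw":85, "z":0.05},
    {"jaw":85, "z":0.1},
    {"jaw":85, "z":0.1375},
    {"jaw":85, "z":0.1688},
    {"jaw":85, "z":0.1875},
    {"jaw":85, "z":0.1956},
    {"jaw":85, "z":0.1956},
    {"jaw":20, "z":0.1956},
    {"jaw":20, "z":0.1956},
    {"jaw":20, "z":0.1956},
    {"jaw":20, "z":0.1956},
    {"jaw":20, "z":0.1956},
    {"jaw":20, "z":0.1956},
    {"jaw":20, "z":0.1956}
  ],
  "clamp_n": 50
}}

```text
t: 44.35
tcp_pos: [578.7, 323.8, 145.7]
ee_rot: [[-1.0, -0.0, 0.001], [-0.0, 1.0, 0.0], [-0.001, 0.0, -1.0]]
contact_force: [-1.4, -1.1, 6.3]
finger_gap: 27.2
grip_force: 49.3
```

Call:
{"name": "shift_gripper", "arguments": {
  "moves": [
    {"jaw":20, "z":-0.0125},
    {"jaw":20, "z":-0.0375},
    {"jaw":20, "z":-0.0688},
    {"jaw":20, "z":-0.1},
    {"jaw":20, "z":-0.125},
    {"jaw":20, "z":-0.1338},
    {"jaw":20, "x":-0.0013, "y":-0.015, "z":-0.1338},
    {"jaw":20, "x":-0.0038, "y":-0.0438, "z":-0.1338},
    {"jaw":20, "x":-0.0063, "y":-0.075, "z":-0.1338},
    {"jaw":20, "x":-0.0088, "y":-0.1125, "z":-0.1338},
    {"jaw":20, "x":-0.0113, "y":-0.15, "z":-0.1338},
    {"jaw":20, "x":-0.0138, "y":-0.1875, "z":-0.1338},
    {"jaw":20, "x":-0.0175, "y":-0.225, "z":-0.1338},
    {"jaw":20, "x":-0.02, "y":-0.2563, "z":-0.1338},
    {"jaw":20, "x":-0.0225, "y":-0.2813, "z":-0.1338},
    {"jaw":20, "x":-0.0238, "y":-0.295, "z":-0.1338},
    {"jaw":20, "x":-0.0238, "y":-0.2994, "z":-0.1338},
    {"jaw":20, "x":-0.0238, "y":-0.2994, "z":-0.1338},
    {"jaw":20, "x":-0.0238, "y":-0.2994, "z":-0.1338}
  ]
}}

```text
t: 46.25
tcp_pos: [597.0, 84.9, 251.5]
ee_rot: [[-1.0, -0.001, -0.001], [-0.001, 1.0, 0.0], [0.001, 0.0, -1.0]]
contact_force: [0.1, 0.0, -5.7]
finger_gap: 27.4
grip_force: 50.0
```

Call:
{"name": "shift_gripper", "arguments": {
  "moves": [
    {"jaw":20, "z":0.025},
    {"jaw":20, "z":0.0563},
    {"jaw":20, "z":0.0875},
    {"jaw":20, "z":0.1125},
    {"jaw":20, "z":0.125},
    {"jaw":20, "z":0.1313},
    {"jaw":20, "z":0.135},
    {"jaw":20, "z":0.1369},
    {"jaw":20, "z":0.1381},
    {"jaw":20, "z":0.1381},
    {"jaw":20, "z":0.1381}
  ]
}}

```text
t: 47.35
tcp_pos: [597.6, 84.1, 141.8]
ee_rot: [[-1.0, 0.0, 0.001], [0.0, 1.0, 0.0], [-0.001, 0.0, -1.0]]
contact_force: [-1.1, -0.6, -4.9]
finger_gap: 27.3
grip_force: 49.9
```

Converted, 1.2 mm / 800 = 0.0015, 1 mm / 800 = 0.0013.

Call:
{"name": "shift_gripper", "arguments": {
  "moves": [
    {"jaw":20, "z":0.0006},
    {"jaw":20, "z":0.0013},
    {"jaw":20, "z":0.0015},
    {"jaw":20, "z":0.0015}
  ]
}}

```text
t: 47.75
tcp_pos: [598.0, 84.1, 141.7]
ee_rot: [[-1.0, 0.0, 0.002], [0.0, 1.0, 0.0], [-0.002, 0.0, -1.0]]
contact_force: [-3.4, -0.0, 5.7]
finger_gap: 26.9
grip_force: 51.0
```

Call:
{"name": "shift_gripper", "arguments": {
  "moves": [
    {"jaw":75},
    {"jaw":85},
    {"jaw":85},
    {"jaw":85, "z":-0.0125},
    {"jaw":85, "z":-0.05},
    {"jaw":85, "z":-0.1},
    {"jaw":85, "z":-0.15},
    {"jaw":85, "z":-0.2},
    {"jaw":85, "x":0.0125, "y":0.0563, "z":-0.2},
    {"jaw":85, "x":0.025, "y":0.1125, "z":-0.2},
    {"jaw":85, "x":0.0375, "y":0.1688, "z":-0.2},
    {"jaw":85, "x":0.05, "y":0.225, "z":-0.2},
    {"jaw":85, "x":0.0625, "y":0.2813, "z":-0.2},
    {"jaw":85, "x":0.075, "y":0.3375, "z":-0.2},
    {"jaw":85, "x":0.0813, "y":0.375, "z":-0.2},
    {"jaw":85, "x":0.0813, "y":0.375, "z":-0.2},
    {"jaw":85, "x":0.0813, "y":0.375, "z":-0.2}
  ]
}}

```text
t: 49.45
tcp_pos: [532.0, 384.6, 300.3]
ee_rot: [[-1.0, -0.002, 0.0], [-0.002, 1.0, -0.0], [-0.0, -0.0, -1.0]]
contact_force: [1.0, 0.3, -1.0]
finger_gap: 85.2
grip_force: 0.0
```

Run:
```python
from h import *
im=viewer.capture("top"); old=cv2.imread("pics/top0.png")[:,:,::-1].copy()
for n,lo,hi,box,z in [("bottle",(12,150,100),(30,255,255),(268,138,292,162),184),("flask",(0,0,0),(179,255,50),(352,138,392,180),183),("knob",(0,0,90),(179,90,255),(315,190,332,207),180),("mat jar",(15,150,100),(25,255,255),(455,195,525,260),84)]:
    for i in (old,im):
        try: p=cv2.fitEllipse(blob(i,lo,hi,box))[0]; print(n,np.round(p,1),ray("top",p,z).round(1))
        except Exception as e: print(n,"-")
cv2.imwrite("pics/t3.png",cv2.resize(im[120:300],None,fx=1.25,fy=1.25)[:,:,::-1])
```

```text
bottle [279.5 148.6] [598.3  85.5]
bottle -
flask [371.2 157.2] [587.8 -70.3]
flask [371.9 156.9] [588.4 -71.5]
knob [323.3 198.5] [515.2   8.8]
knob [323.2 198.3] [515.7   9. ]
mat jar -
mat jar [505.3 223.8] [ 491.5 -337.7]
```

View pics/t3.png

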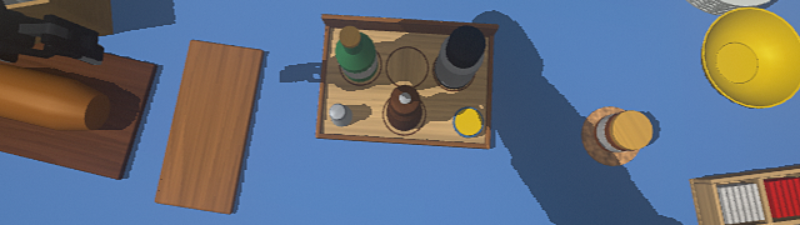

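All three are back on their rings. The bottle cap, now shaded, is at about (279,149), the same as at the start. The flask and mill are within about 1.5 mm, the jar is on the mat, and the shaker and pot haven't moved. I'm handing in the job.

```bash
python3 -c "
from workcell import robot, viewer
print(robot.job_done())"
```

```text
the job is handed in; nothing more can be done
None
```

The job is handed in at about 49.5 s (no verdict came back): the jar stands about 3–4 mm from the mat's centre, the flask and mill are within about 1.5 mm of their starting spots, and by eye the bottle is back in place and the shaker and butter pot haven't moved.

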